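# Index the specimen table to the T-shaped casting

### The job

Turn the six-place indexing table by its upright pegs until the T-shaped casting in one of its nests stands at the fixed pointer, with the table clicked into its detent there; then let go. Turn either way, and do not touch the casting itself with the gripper: it rides round in its nest.

Things in the scene. Friction and masses are not known exactly. Their poses are not given: they have to be found in the camera images.
- station (a point): Where the centre of a nest stands when indexed to the fixed aluminium pointer: a point fixed to the grey base, 3 mm above the nest's floor, 56 mm above the desk. Its x points outwards to the pointer (22 mm wide, top 61 mm high), z up. The disc's upright axis of rotation lies 65 mm from this point along -x. It does not move. A tall microscope stands on the desk to the right, at y below -0.15 m: draw the arm back before swinging past it.
- index_table (a joint): Angle of the aluminium disc (184 mm diameter, top 52 mm above desk), rad, 0 at the start, growing anticlockwise seen from above, no end stops. Detents at every multiple of pi/3: a spring pulls it home from up to about 28 degrees off; passing the hump takes about 3 N at a peg. Six round nests (rims 5 mm high, 55 mm wide) centred 65 mm from the axis; in a detent one is at the pointer.
- peg_grip (a point): Point to pinch on one of the six equal round upright pegs fixed to the disc midway between nests: on the peg's axis, 15 mm below its top, 95 mm above the desk. Pegs: steel, 12 mm diameter, 58 mm tall, 80 mm from the disc's axis, 60 degrees apart. Pinch one from above and lead it round the axis in an arc, or push it. Nothing else on the disc stands over 21 mm high.
- tee_centre (a point): Centre (half-way up) of the loose T-shaped sawn casting, 32 x 35 x 10 mm, lying flat with some play in a nest, at the start one or two places to either side of the pointer's nest. The other nests hold round moulded specimens of 22 to 30 mm diameter, or nothing. Another, similar casting lies on the desk and has no part in the job.
Not all that is in view belongs to the job. What is shaped like the part that bears tee_centre but red is not meant.

How it is judged (in metres and radians):
At the end, for the whole second after the job is handed in: The T-shaped casting lies flat in its nest with its centre within 20 mm horizontally of the station at the pointer, at nest height (centre no more than 6 mm below or 10 mm above the station point); the disc is at rest within 0.10 rad (about 6 degrees) of a detent other than the starting one (horizontal distance between tee_centre and station below 0.02 m and z of tee_centre in the frame of station between -0.006 and 0.01 m and angle between tee_centre's own z axis and vertical below 0.2 rad and (value of joint index_table between -5.336 and -5.136 rad or value of joint index_table between -4.2888 and -4.0888 rad or value of joint index_table between -3.2416 and -3.0416 rad or value of joint index_table between -2.1944 and -1.9944 rad or value of joint index_table between -1.1472 and -0.9472 rad or value of joint index_table between 0.9472 and 1.1472 rad or value of joint index_table between 1.9944 and 2.1944 rad or value of joint index_table between 3.0416 and 3.2416 rad or value of joint index_table between 4.0888 and 4.2888 rad or value of joint index_table between 5.136 and 5.336 rad) and velocity of joint index_table between -0.05 and 0.05 rad/s); the robot touches nothing.
It fails at once if the gripper touches the T-shaped casting (contact force between the fingers and cast_tee_iron above 0.2 N).
It also fails if it takes over 50 s, if anything falls off the work surface, if the arm or the gripper's body presses on something with over 40 N, if the wrist force passes 120 N, or if a joint passes its speed limit or range.

### The arm

A 6-joint arm with a two-finger parallel gripper is mounted at the origin on a cart in front of the work surface, level with it; the furniture and walls round the work are solid. World frame = base frame: x ahead of the robot, y to its left, z up, the work surface at z = 0. Lengths are in mm, angles in rad, forces in N, time in s.
With the tool pointing down it reaches from about 275 to 750 mm from the base axis. Payload 10.2 kg.
Tool frame: the origin (TCP) lies between the finger pads; the fingertips stand 22 mm ahead of it and the grasp point (between the pads) lies 3 mm ahead of it (ctrl.nose_length is the distance from the TCP to the fingertips, in mm); y points along the fingers, z is the direction in which the jaws open and shut, and the axes are right-handed (so a half turn about y gives the same grasp; the last joint's range is limited). The gripper opens to 85 mm and grips with 20 to 120 N. Pads are 22 mm wide; open, the fingers measure 114 mm over their backs; the gripper's body (76 mm by 85 mm) begins 54 mm behind the grasp point. The pads swing forward as they close: fully open they stand 13 mm farther back than shut.
Start: joints at [-1.383, 0.313, 1.498, -0, 1.331, -0.223], TCP at [209.643, -481.332, 216.994] pointing down, gripper open.
Joint ranges: [-2.94, 2.94], [-0.97, 2.17], [0.19, 2.56], [-1.23, 4.37], [0.02, 3.11], [-2.88, 2.88]. Speed limits (rad/s): [2.39, 2.39, 3.01, 3.14, 3.14, 3.14].

### API

Orientations are given as a unit quaternion [w, x, y, z].
In Python, from rig import ctrl, eyes, models gives the robot as it stands.
- The arm moves only by the shell command python3 -m crank 'ROWS' [FORCE]. ROWS is JSON, a list of rows, each an object with "dp": the shift along the tool's x, y, z in mm, a list of three; "roll": the turn about the tool's y in rad; "gripper": the closure in counts, from 0 (fully open) to 255 (shut). A call has 1 to 10 rows; each row is the pose to reach, as a shift and turn from the pose commanded when the call began, along the tool's axes at that moment; what a row does not reach only later rows make up. A row lasts 1/12 s, in which the tool goes at most 41.7 mm and 7.16 degrees, less where a joint would pass 70% of its speed; a pose out of reach is approached as far as the arm can. A call with a gripper value outside its range is refused whole. The fingers move at their own pace and stop on an object; FORCE is the grip in N (left out, the last holds). Time passes only in rows, so rows that repeat a pose let the fingers close. It gives the time, the measured TCP pose, the force and the opening at its end, in the units of the state.
- ctrl.sense(): the state, without advancing time (a new reading comes with each control period).
- eyes.capture(name): name is "scene" or "top" or "wrist"; returns a dict with "color" (384x512x3 uint8, red, green, blue), "fx", "fy", "cx", "cy" (pixels), "R" (3x3) and "t" (3): a world point X has camera coordinates R X + t. Camera axes: x right, y down, z forward; pixel columns grow to the right and rows downward; lengths in mm; the calibration is good to about 2 mm. A picture is of the moment at which its call begins. There is no depth.
- ctrl.finish_job(): hands the job in, once; it reports no verdict.
Trained networks look in a picture, given as the dict that the camera call returned (one of the last four; its "shot" number tells which), for a name from the list of things; names that differ only in an ending like _2 or _b are one class to them, and where a whole thing is asked for, a point or a joint stands for the part that bears it (a point fixed in the world has none). Each returns a list of dicts, best first, with "confidence" (0 to 1); they miss things now and then, are a little off and sometimes report something else, mostly with a low value. They report only what shows in the picture. A call takes as long as a camera call. They do not tell look-alikes from the thing itself.
- models.spot_in(picture, label): "extent" ([centre column, centre row, width, height] in pixels, round what is visible of it).
- models.spot_point(picture, label): "centre" ([column, row] in pixels: a listed point, or the origin of a listed thing).
The state is a dict: "time_s": time; "joints": joint angles; "dq": joint speeds; "tau": joint torques, N m; "eef_pos": TCP position; "ee_rot": TCP orientation; "force": force on the tool from outside, world axes, zero at the start; "wrist_torque": the same for the moment, N m; "grip_width": opening from 0.0 (shut) to 1.0 (fully open).
Only numpy, scipy, OpenCV 4.12 (cv2) and the standard library are available. Lean on these libraries where they do the work, as an engineer would, in place of code of your own. Each camera call takes 0.05 s, during which the arm holds its last target. There are 200 camera calls.

## Working session

There is one attempt and no reset: what is moved stays moved. The work goes in short steps, Python scripts to look and compute and a shell command to move; the robot and the scene stay as the last step left them, time stands still between calls to the robot, and variables do not carry over. Pictures are saved under pics/ and viewed, about 8 in all and at most 12, crops included, and the job is handed in when it is done.

```bash
ls; mkdir -p pics
cat > h.py <<'E'
import numpy as np, cv2
from rig import ctrl, eyes, models
def look(n,f):
    p=eyes.capture(n); cv2.imwrite('pics/'+f+'.png',p['color'][:,:,::-1]); return p
def K(p): return np.array([[p['fx'],0,p['cx']],[0,p['fy'],p['cy']],[0,0,1.]])
def onz(p,uv,z):
    R=np.array(p['R']);t=np.array(p['t']);c=-R.T@t
    d=R.T@np.array([(uv[0]-p['cx'])/p['fx'],(uv[1]-p['cy'])/p['fy'],1]); return c+d*(z-c[2])/d[2]
def proj(p,X):
    x=np.array(p['R'])@np.array(X)+np.array(p['t']); return [p['fx']*x[0]/x[2]+p['cx'],p['fy']*x[1]/x[2]+p['cy']]
def tri(p,u,q,v):
    P=lambda a:K(a)@np.c_[a['R'],a['t']]
    X=cv2.triangulatePoints(P(p),P(q),np.array(u,float),np.array(v,float))[:,0]; return X[:3]/X[3]
E
python3 - <<'E'
from h import *
np.set_printoptions(precision=1,suppress=True)
s=ctrl.sense(); print(s['eef_pos'],s['ee_rot'],s['time_s'],s['grip_width'])
ps={n:look(n,n+'0') for n in('scene','top')}
for n,p in ps.items():
  for l,z in(('station',56),('peg_grip',95),('tee_centre',58)):
    for d in models.spot_point(p,l)[:7]: print(n,l,np.round(d['centre'],1),round(d['confidence'],2),onz(p,d['centre'],z))
  for d in models.spot_in(p,'index_table')[:2]: print(n,'ext',d)
a=np.hstack([ps[n]['color'] for n in ps])
E
```

```text
pics
[ 209.6 -481.   216.4] [ 0.1 -0.1  0.7 -0.7] 0.0 1.0024081383541161
scene station [277.1 203.1] 0.66 [489.1 258.9  56. ]
scene peg_grip [298.7 189.6] 0.75 [454.8 239.7  95. ]
scene tee_centre [244.4 271.2] 0.7 [440.5 428.6  58. ]
scene tee_centre [300.6 188.1] 0.65 [474.2 197.1  58. ]
scene tee_centre [202.9 256.2] 0.58 [517.4 444.4  58. ]
scene ext {'extent': [272.1, 180.6, 91.1, 80.1], 'confidence': 0.81}
top station [265.7 211.3] 0.61 [488.3 259.2  56. ]
top peg_grip [277.2 227.1] 0.8 [457.8 240.2  95. ]
top tee_centre [298.  224.3] 0.78 [466.2 201.   58. ]
top tee_centre [192.6 219.9] 0.76 [469.4 389.7  58. ]
top tee_centre [182.9 181.7] 0.65 [538.1 409.9  58. ]
top ext {'extent': [295.1, 188.9, 98.9, 103.5], 'confidence': 0.94}
```

Run:
```python
import cv2
a=cv2.imread('pics/top0.png')[90:300,140:400]; cv2.imwrite('pics/topc.png',cv2.resize(a,None,fx=2.9,fy=2.8,interpolation=2))
a=cv2.imread('pics/scene0.png'); cv2.imwrite('pics/scc.png',cv2.resize(a,None,fx=1.5,fy=1.5,interpolation=2))
```

```text
(no output)
```

View pics/topc.png

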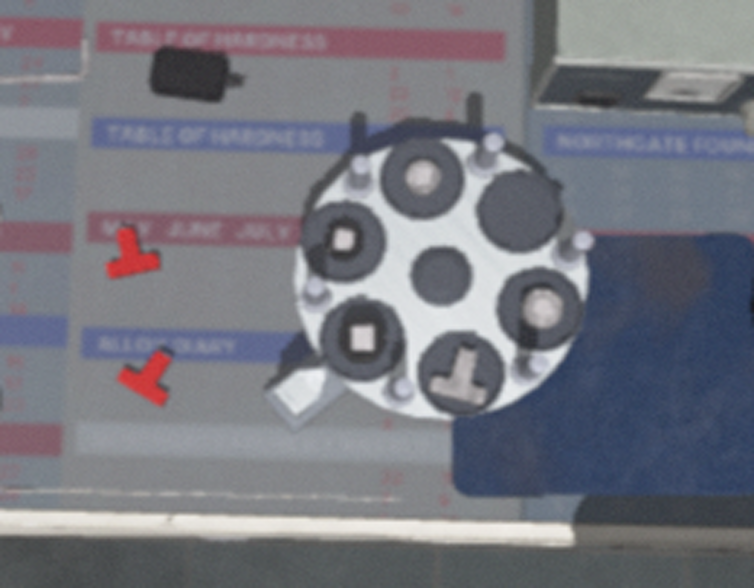

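View pics/scc.png

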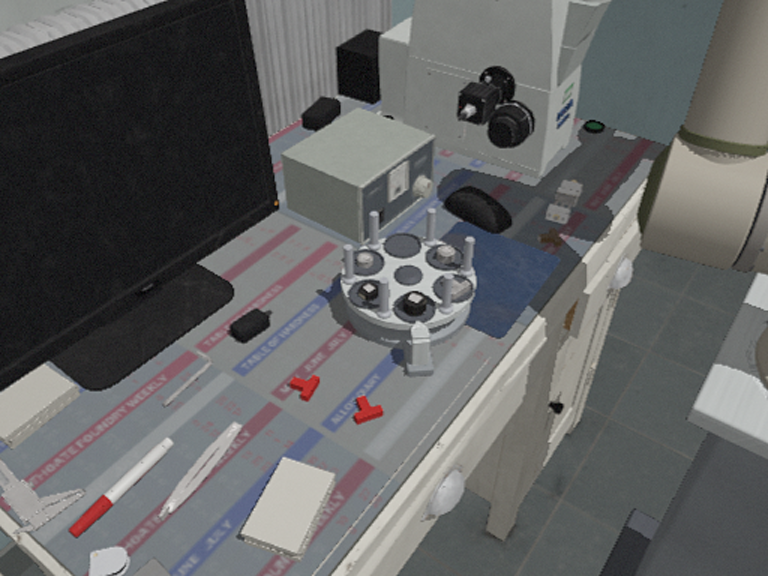

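The top view (crop coordinates) shows the grey T at (460,378), the pointer's nest at (365,340) and the pointer at (300,395). One place clockwise brings the T to the pointer. The microscope stands behind the mat on the right. Next I work out the geometry and a safe path.

Run:
```python
from h import *
from scipy.spatial.transform import Rotation as Ro
np.set_printoptions(precision=1,suppress=True)
p=eyes.capture('top');q=eyes.capture('scene')
for l,k in(('station',0),('peg_grip',0)):
  u=models.spot_point(p,l)[0]['centre'];v=models.spot_point(q,l)[0]['centre'];print(l,tri(p,u,q,v))
print('tee',tri(p,[298,224.3],q,[300.6,188.1]))
c=lambda x,y:(140+x/2.9,90+y/2.8)
C=onz(p,c(440,275),52);print('C',C)
for x,y in((400,385),(530,362),(580,240),(490,143),(360,170),(316,288)):
  P=onz(p,c(x,y),107);print('peg',P,np.hypot(*(P-C)[:2]),np.degrees(np.arctan2(*(P-C)[1::-1])))
for w in((550,170),(415,130)): print('scope base',onz(q,(w[0]/1.5,w[1]/1.5),0))
print('desk edge',onz(p,c(300,530),0),onz(p,c(700,60),100))
s=ctrl.sense();w=np.array(s['ee_rot']);print(w);print(Ro.from_quat(w[[1,2,3,0]]).as_matrix())
a=cv2.imread('pics/top0.png');cv2.imwrite('pics/top1.png',a)
```

```text
station [487.4 258.   51.1]
peg_grip [457.1 241.6  89.6]
tee [467.8 202.8  65. ]
C [532.  212.6  52. ]
peg [456.4 239.6 107. ] 80.23299971951796 160.36611366383337
peg [472.2 164.1 107. ] 77.0337401496009 -140.9215045219003
peg [547.6 135.  107. ] 79.18022810416129 -78.63301459162548
peg [606.9 188.6 107. ] 78.66835418612504 -17.788059544583888
peg [588.  265.6 107. ] 77.09330647616352 43.39513079679172
peg [514.1 289.9 107. ] 79.30067638827892 102.98820829482663
scope base [ 520.7 -222.     0. ]
scope base [ 796.3 -199.5    0. ]
desk edge [364.6 296.5   0. ] [664.9  61.3 100. ]
[ 0.1 -0.1  0.7 -0.7]
[[-0.9 -0.   0.4]
 [-0.4  0.  -0.9]
 [ 0.  -1.  -0. ]]
```

View pics/top0.png

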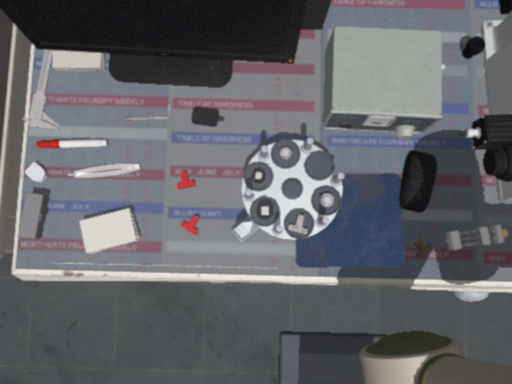

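Plan: keep the tool orientation constant, since its jaw axis is nearly tangential there. Pinch the peg at 221° (about 472,160) and lead it to 161°. I'll go round the microscope at a small radius.

```bash
cat >> h.py <<'E'
from scipy.spatial.transform import Rotation as Ro
def dps(W):
    s=ctrl.sense();w=np.array(s['ee_rot']);R=Ro.from_quat(w[[1,2,3,0]]).as_matrix()
    for X in W: print(np.round(X,0),'dp',np.round(R.T@(np.array(X)-s['eef_pos']),1))
E
python3 - <<'E'
from h import *
dps([(250,-230,217),(330,-60,217),(345,110,217),(440,150,217)])
E
```

```text
[ 250 -230  217] dp [-137.4    0.  -214.3]
[330 -60 217] dp [-278.6    0.  -338.2]
[345 110 217] dp [-360.3    0.  -488.1]
[440 150 217] dp [-463.3    0.  -486.8]
```

```bash
python3 -m crank '[{"dp":[-20,0,-31],"roll":0,"gripper":0},{"dp":[-39,0,-61],"roll":0,"gripper":0},{"dp":[-59,0,-92],"roll":0,"gripper":0},{"dp":[-79,0,-122],"roll":0,"gripper":0},{"dp":[-98,0,-153],"roll":0,"gripper":0},{"dp":[-118,0,-184],"roll":0,"gripper":0},{"dp":[-137,0,-214],"roll":0,"gripper":0},{"dp":[-166,0,-239],"roll":0,"gripper":0},{"dp":[-194,0,-264],"roll":0,"gripper":0},{"dp":[-222,0,-289],"roll":0,"gripper":0}]' 20; python3 -c "
from h import *
dps([(330,-60,217),(345,110,217),(440,150,217)])"
```

```text
time_s: 1.63
eef_pos: [298.0, -126.1, 217.3]
ee_rot: [-0.144, 0.144, -0.692, 0.693]
force: [0.8, -0.8, 1.0]
grip_width: 1.0
[330 -60 217] dp [-55.7   0.3 -47.9]
[345 110 217] dp [-137.2    0.2 -197.8]
[440 150 217] dp [-2.403e+02  2.000e-01 -1.967e+02]
```

```bash
python3 -m crank '[{"dp":[-28,0,-24],"roll":0,"gripper":80},{"dp":[-56,0,-48],"roll":0,"gripper":80},{"dp":[-72,0,-78],"roll":0,"gripper":80},{"dp":[-88,0,-108],"roll":0,"gripper":80},{"dp":[-105,0,-138],"roll":0,"gripper":80},{"dp":[-121,0,-168],"roll":0,"gripper":80},{"dp":[-137,0,-197],"roll":0,"gripper":80},{"dp":[-172,0,-197],"roll":0,"gripper":80},{"dp":[-206,0,-197],"roll":0,"gripper":80},{"dp":[-206,0,-197],"roll":0,"gripper":80}]' 20
python3 - <<'E'
from h import *
np.set_printoptions(precision=1,suppress=True)
p=look('wrist','w1')
for l,z in(('station',56),('peg_grip',95),('tee_centre',58)):
    for d in models.spot_point(p,l)[:7]: print(l,np.round(d['centre'],1),round(d['confidence'],2),onz(p,d['centre'],z))
print(proj(p,[472.5,162,110]),proj(p,[456.5,240,110]),proj(p,[532,213,52]),p['t'],ctrl.sense()['grip_width'])
E
```

```text
time_s: 2.47
eef_pos: [411.2, 137.0, 216.3]
ee_rot: [0.145, -0.145, 0.692, -0.692]
force: [0.4, -0.3, -0.8]
grip_width: 0.687
station [170.2  44.1] 0.59 [490.7 259.6  56. ]
peg_grip [167.4  86.4] 0.57 [456.8 239.   95. ]
tee_centre [52.7 19.9] 0.88 [467.3 362.3  58. ]
tee_centre [222.   89.9] 0.61 [472.6 200.8  58. ]
[np.float64(259.88706896547575), np.float64(106.72884148881334)] [np.float64(160.88783192102133), np.float64(84.95004166754896)] [np.float64(234.55854558611745), np.float64(22.13694466005518)] [-38.6 382.9 489.5] 0.6833232063371188
```

View pics/w1.png

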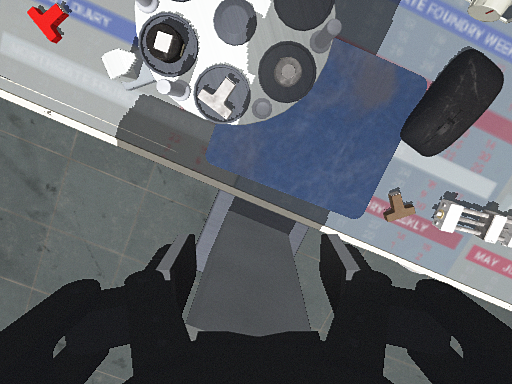

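The wrist view shows peg B's top at (262,106), where I predicted (260,107). The T is at (220,97) and peg A at about (165,87). All agree, so I move over B and down.

```bash
python3 -c "
from h import *
dps([(472,161,217),(472,161,98)])"
```

```text
[472 161 217] dp [-69.7  -0.1   1.8]
[472 161  98] dp [-69.7 118.9   1.9]
```

```bash
python3 -m crank '[{"dp":[-35,0,1],"roll":0,"gripper":80},{"dp":[-70,0,2],"roll":0,"gripper":80},{"dp":[-70,20,2],"roll":0,"gripper":80},{"dp":[-70,40,2],"roll":0,"gripper":80},{"dp":[-70,60,2],"roll":0,"gripper":80},{"dp":[-70,65,2],"roll":0,"gripper":80}]' 20
python3 - <<'E'
from h import *
np.set_printoptions(precision=1,suppress=True)
p=look('wrist','w2')
for d in models.spot_point(p,'peg_grip')[:4]: print(np.round(d['centre'],1),round(d['confidence'],2),onz(p,d['centre'],95))
print(proj(p,[472,161,110]))
dps([(472,161,98)])
E
```

```text
time_s: 3.17
eef_pos: [471.2, 160.6, 149.8]
ee_rot: [0.142, -0.145, 0.692, -0.692]
force: [-0.3, 1.3, -0.5]
grip_width: 0.686
[144.9 179.7] 0.69 [456.7 238.5  95. ]
[np.float64(257.92181887766736), np.float64(209.92255319224645)]
[472 161  98] dp [ 0.2 54.  -0.3]
```

View pics/w2.png

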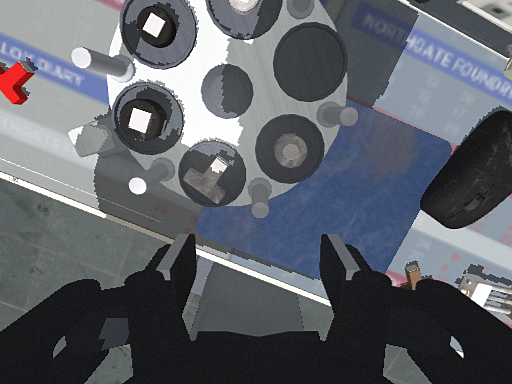

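Peg B's top is at (260,211), where I predicted (258,210), so it is centred between the jaws. Descend and pinch.

```bash
python3 -m crank '[{"dp":[0,27,0],"roll":0,"gripper":80},{"dp":[0,53,0],"roll":0,"gripper":80},{"dp":[0,53,0],"roll":0,"gripper":230},{"dp":[0,53,0],"roll":0,"gripper":230},{"dp":[0,53,0],"roll":0,"gripper":230},{"dp":[0,53,0],"roll":0,"gripper":230},{"dp":[0,53,0],"roll":0,"gripper":230},{"dp":[0,53,0],"roll":0,"gripper":230}]' 20
python3 - <<'E'
from h import *
dps([np.r_[531+80*np.cos(a),213.5+80*np.sin(a),98] for a in np.radians(221.6-np.array([0,6,12,18,24,30,36,42,48,54,60]))])
E
```

```text
time_s: 3.93
eef_pos: [473.4, 161.3, 100.0]
ee_rot: [-0.145, 0.144, -0.692, 0.692]
force: [0.3, -0.3, 0.4]
grip_width: 0.097
[471. 160.  98.] dp [ 2.4  2.  -0. ]
[466. 167.  98.] dp [ 4.6  2.  -8.1]
[461. 174.  98.] dp [  5.9   2.  -16.4]
[458. 181.  98.] dp [  6.4   2.  -24.7]
[455. 189.  98.] dp [  5.9   2.  -33.1]
[453. 197.  98.] dp [  4.6   2.  -41.4]
[451. 206.  98.] dp [  2.5   2.  -49.5]
[451. 214.  98.] dp [ -0.5   2.  -57.3]
[451. 222.  98.] dp [ -4.3   2.  -64.7]
[453. 231.  98.] dp [ -8.9   2.  -71.8]
[455. 239.  98.] dp [-14.1   2.  -78.3]
```

Run:
```python
from h import *
p=look('wrist','w3');print(proj(p,[472,161,110]),ctrl.sense()['grip_width'])
```

```text
[np.float64(257.5069621025571), np.float64(245.31023751862432)] 0.09983737444156103
```

View pics/w3.png

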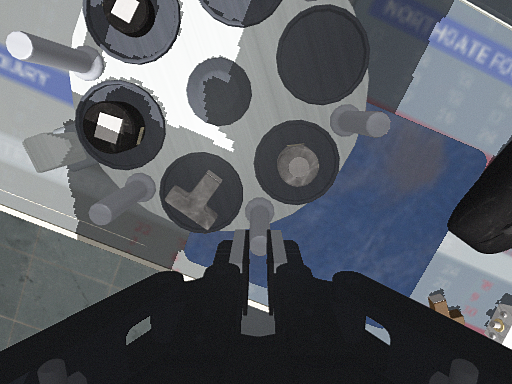

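The peg shows between the pads at about (259,235). The 0.0998 opening equals the commanded count, so I close fully to test the grip.

```bash
python3 -m crank '[{"dp":[0,2,0],"roll":0,"gripper":255},{"dp":[0,2,0],"roll":0,"gripper":255},{"dp":[0,2,0],"roll":0,"gripper":255}]' 20
python3 - <<'E'
from h import *
p=look('wrist','w4');cv2.imwrite('pics/w4c.png',cv2.resize(p['color'][170:350,160:360,::-1],None,fx=3,fy=3,interpolation=2));print(ctrl.sense()['grip_width'])
E
```

```text
time_s: 4.23
eef_pos: [472.9, 161.3, 96.9]
ee_rot: [0.144, -0.144, 0.692, -0.692]
force: [-0.5, 1.0, -0.3]
grip_width: -0.004
0.0015017241530284348
```

View pics/w4c.png

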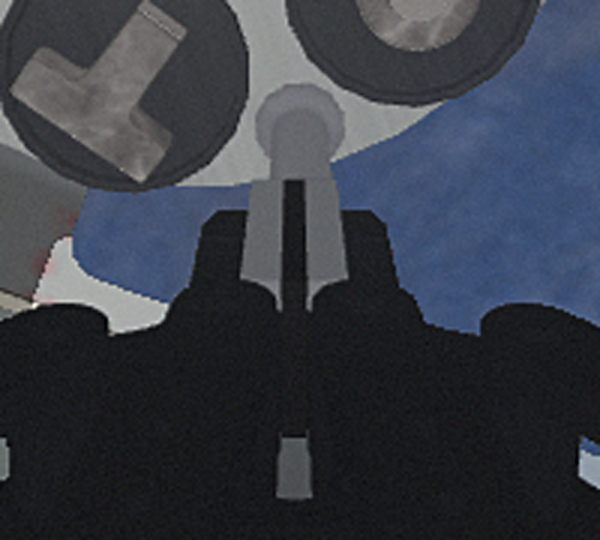

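Run:
```python
from h import *
np.set_printoptions(precision=1,suppress=True)
p=eyes.capture('wrist');R=np.array(p['R']);print('cam',-R.T@p['t'],R)
s=ctrl.sense();e=np.array(s['eef_pos']);w=np.array(s['ee_rot']);T=Ro.from_quat(w[[1,2,3,0]]).as_matrix()
print(e)
for k in(-12,0,3,22): print(k,[np.round(proj(p,e+T@[dx,k,0])) for dx in(-11,0,11)])
for z in(52,95,110): print(z,[np.round(proj(p,[x,161,z])) for x in(462,467,472,477)])
for z in (104,110): print(onz(p,(258.5,253),z))
print('base',onz(p,(259.5,209),52))
for l in('peg_grip',):
  for n in('top','scene'):
    q=look(n,n+'5');print(n,[(np.round(d['centre'],1),onz(q,d['centre'],95)) for d in models.spot_point(q,l)])
```

```text
cam [532.6 187.3 254.1] [[ 0.4 -0.9 -0. ]
 [-0.9 -0.4  0.3]
 [-0.2 -0.1 -1. ]]
[472.9 161.3  97. ]
-12 [array([258., 223.]), array([258., 244.]), array([258., 265.])]
0 [array([258., 215.]), array([258., 235.]), array([258., 254.])]
3 [array([258., 214.]), array([258., 233.]), array([258., 252.])]
22 [array([258., 203.]), array([258., 221.]), array([258., 238.])]
52 [array([252., 223.]), array([255., 217.]), array([258., 210.]), array([261., 204.])]
95 [array([250., 251.]), array([254., 243.]), array([258., 235.]), array([262., 227.])]
110 [array([250., 264.]), array([254., 256.]), array([258., 247.]), array([262., 238.])]
[466.6 158.2 104. ]
[469.2 159.4 110. ]
base [473.4 160.3  52. ]
top [(array([275.7, 225.1]), array([461.2, 242.8,  95. ]))]
scene [(array([297.1, 190.4]), array([456.1, 243.3,  95. ]))]
```

```bash
python3 - <<'E'
from h import *
np.set_printoptions(precision=1,suppress=True)
p=eyes.capture('wrist');print(p['fx'],p['fy'],p['cx'],p['cy'])
s=ctrl.sense();e=np.array(s['eef_pos']);w=np.array(s['ee_rot']);T=Ro.from_quat(w[[1,2,3,0]]).as_matrix()
R=np.array(p['R'])
print('cam in tool',T.T@(-R.T@p['t']-e)); print(T.T@R.T, ctrl.nose_length)
def at(px,py,depth): return T.T@(R.T@(np.array([(px-p['cx'])/p['fx']*depth,(py-p['cy'])/p['fy']*depth,depth])-p['t'])-e)
for (l,r,row,mm) in((195,320,235,58.3),(248,272,230,8.3)):
  d=p['fx']*mm/(r-l);print(d,at((l+r)/2,row,d))
E
ls -la; python3 -c "
import cv2
a=[cv2.imread('pics/w%d.png'%i)[190:340,150:370] for i in (2,3,4)]
import numpy as np
cv2.imwrite('pics/cmp.png',cv2.resize(np.vstack(a[1:]),None,fx=2.5,fy=1.9,interpolation=2))"
```

```text
317.8006575467235 317.8006575467235 257.63682970590327 193.58044068178495
cam in tool [ -65.1 -157.2   -0.1]
[[ 0.   1.   0.3]
 [ 0.  -0.3  1. ]
 [ 1.  -0.  -0. ]] 22.0
148.22222667979185 [ -7.9 -19.1  -0.3]
109.90606073490856 [-24.4 -54.3   0.7]
total 16
drwxr-xr-x  3 agent agent 4096 Dec  5 11:04 .
drwxr-xr-x 23 root  root  4096 Dec  5 11:03 ..
-rw-r--r--  1 agent agent  921 Dec  5 11:05 h.py
drwxr-xr-x  2 agent agent 4096 Dec  5 11:07 pics
```

View pics/cmp.png

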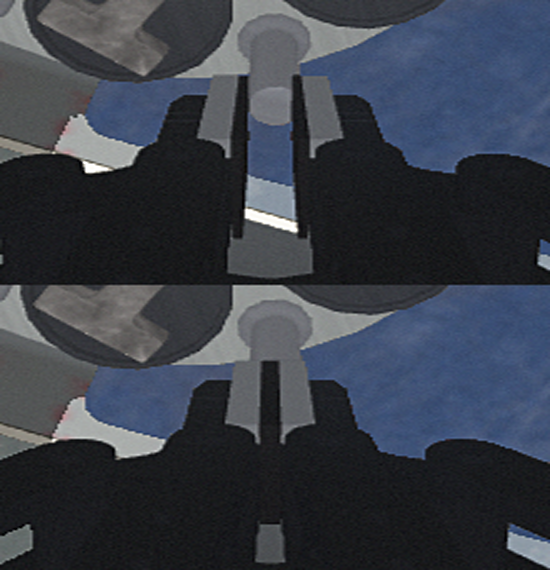

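The pads shut fully without meeting the peg, and in this picture they hide its top. The tips seem to be higher than the stated tool length implies. I check from the scene camera.

Run:
```python
from h import *
p=look('scene','s6');e=np.array(ctrl.sense()['eef_pos'])
a=p['color'][90:250,200:400,::-1].copy();a=cv2.resize(a,None,fx=4,fy=3.75,interpolation=2)
for k,c in((0,(0,0,255)),(-22,(0,255,0)),(13,(255,255,0))):
  u=proj(p,e+[0,0,k]);cv2.drawMarker(a,(int((u[0]-200)*4),int((u[1]-90)*3.75)),c,0,14,1);print(k,u)
print(proj(p,[472,161,110]))
cv2.imwrite('pics/s6c.png',a)
```

```text
0 [np.float64(311.8810999974732), np.float64(163.92808358306607)]
-22 [np.float64(310.9929215577246), np.float64(172.46624327373357)]
13 [np.float64(312.4196967308392), np.float64(158.75049233276283)]
[np.float64(312.9105214072859), np.float64(158.87263324128497)]
```

View pics/s6c.png

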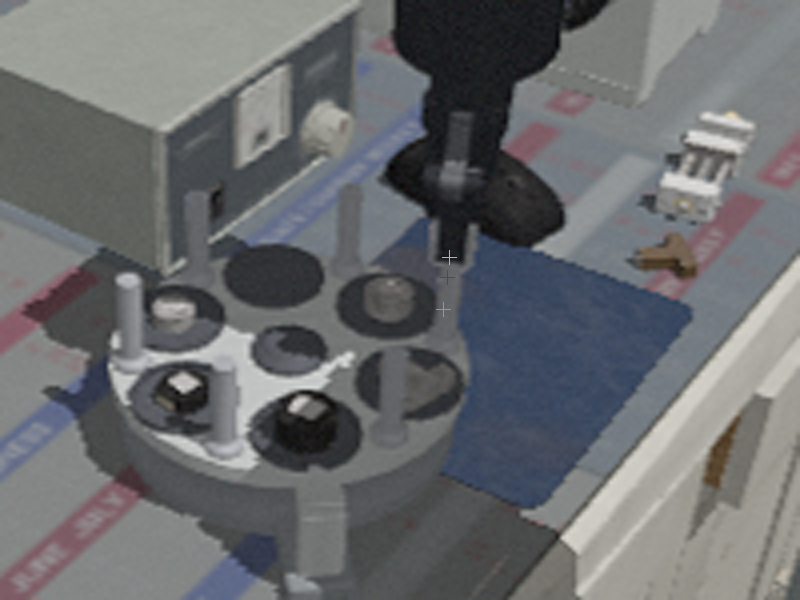

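In the scene crop the shut tips, at (453,265), sit just at the peg's top: TCP about 97 mm, tips about 108 mm, where the stated tool length would put them at 75 mm. The real tool is therefore about 30 mm shorter than stated. I open, go about 26 mm lower and pinch again.

```bash
python3 -m crank '[{"dp":[0,-4,0],"roll":0,"gripper":80},{"dp":[0,-4,0],"roll":0,"gripper":80},{"dp":[0,-4,0],"roll":0,"gripper":80},{"dp":[0,-4,0],"roll":0,"gripper":80},{"dp":[0,10,0],"roll":0,"gripper":80},{"dp":[0,26,0],"roll":0,"gripper":80},{"dp":[0,26,0],"roll":0,"gripper":80}]' 20; python3 -m crank '[{"dp":[0,0,0],"roll":0,"gripper":255},{"dp":[0,0,0],"roll":0,"gripper":255},{"dp":[0,0,0],"roll":0,"gripper":255},{"dp":[0,0,0],"roll":0,"gripper":255},{"dp":[0,0,0],"roll":0,"gripper":255},{"dp":[0,0,0],"roll":0,"gripper":255},{"dp":[0,0,0],"roll":0,"gripper":255},{"dp":[0,0,0],"roll":0,"gripper":255}]' 25;  python3 - <<'E'
from h import *
print(ctrl.sense()['grip_width'])
dps([np.r_[531+80*np.cos(a),213.5+80*np.sin(a),98] for a in np.radians(221.6-np.array([0,6,12,18,24,30,36,42,48,54,60]))])
E
```

```text
time_s: 5.22
eef_pos: [471.4, 161.1, 68.7]
ee_rot: [0.143, -0.146, 0.692, -0.692]
force: [0.1, 0.4, -0.7]
grip_width: 0.689
time_s: 5.88
eef_pos: [473.3, 161.2, 71.8]
ee_rot: [-0.145, 0.144, -0.692, 0.692]
force: [-1.1, -1.9, 5.6]
grip_width: 0.127
0.12718735066300313
[471. 160.  98.] dp [  2.2 -26.2  -0.1]
[466. 167.  98.] dp [  4.4 -26.2  -8.2]
[461. 174.  98.] dp [  5.7 -26.2 -16.4]
[458. 181.  98.] dp [  6.2 -26.2 -24.8]
[455. 189.  98.] dp [  5.8 -26.2 -33.2]
[453. 197.  98.] dp [  4.5 -26.3 -41.4]
[451. 206.  98.] dp [  2.3 -26.3 -49.5]
[451. 214.  98.] dp [ -0.7 -26.3 -57.3]
[451. 222.  98.] dp [ -4.5 -26.3 -64.8]
[453. 231.  98.] dp [ -9.  -26.3 -71.8]
[455. 239.  98.] dp [-14.3 -26.3 -78.3]
```

Gripped: the jaws stopped at 0.127. Now I lead it round the arc, first half.

```bash
python3 -m crank '[{"dp":[1,0,-4],"roll":0,"gripper":255},{"dp":[2,0,-8],"roll":0,"gripper":255},{"dp":[3,0,-12],"roll":0,"gripper":255},{"dp":[3.5,0,-16.5],"roll":0,"gripper":255},{"dp":[4,0,-20.5],"roll":0,"gripper":255},{"dp":[4,0,-25],"roll":0,"gripper":255},{"dp":[4,0,-29],"roll":0,"gripper":255},{"dp":[3.5,0,-33],"roll":0,"gripper":255},{"dp":[3,0,-37],"roll":0,"gripper":255},{"dp":[2.3,0,-41.5],"roll":0,"gripper":255}]'
python3 - <<'E'
from h import *
s=ctrl.sense();print(s['grip_width'],s['force'])
dps([np.r_[531+80*np.cos(a),213.5+80*np.sin(a),72] for a in np.radians(191.6-np.array([0,6,12,18,24,30]))])
E
```

```text
time_s: 6.72
eef_pos: [454.5, 198.1, 71.6]
ee_rot: [-0.144, 0.144, -0.692, 0.693]
force: [-4.5, -4.7, 5.2]
grip_width: 0.122
0.12206316654551129 [-4.53541701 -4.66444549  5.23842963]
[453. 197.  72.] dp [ 1.9 -0.4 -0.1]
[451. 206.  72.] dp [-0.2 -0.4 -8.2]
[451. 214.  72.] dp [ -3.2  -0.4 -16. ]
[451. 222.  72.] dp [ -7.   -0.4 -23.5]
[453. 231.  72.] dp [-11.5  -0.4 -30.5]
[455. 239.  72.] dp [-16.8  -0.4 -37.1]
```

```bash
python3 -m crank '[{"dp":[-1,0,-4],"roll":0,"gripper":255},{"dp":[-2,0,-8],"roll":0,"gripper":255},{"dp":[-3.5,0,-12],"roll":0,"gripper":255},{"dp":[-5,0,-16],"roll":0,"gripper":255},{"dp":[-7,0,-20],"roll":0,"gripper":255},{"dp":[-9,0,-23.5],"roll":0,"gripper":255},{"dp":[-11,0,-27],"roll":0,"gripper":255},{"dp":[-13.5,0,-30.5],"roll":0,"gripper":255},{"dp":[-16,0,-34],"roll":0,"gripper":255},{"dp":[-18.5,0,-37],"roll":0,"gripper":255}]'
python3 - <<'E'
from h import *
s=ctrl.sense();print(s['grip_width'])
for n in('top','scene'):
  p=look(n,n+'7')
  for l,z in(('station',56),('tee_centre',58),('peg_grip',95)): print(n,l,[np.round(onz(p,d['centre'],z)) for d in models.spot_point(p,l)])
E
```

```text
time_s: 7.55
eef_pos: [456.7, 240.0, 71.4]
ee_rot: [-0.144, 0.144, -0.692, 0.692]
force: [0.7, -3.4, 7.2]
grip_width: 0.129
0.12904150240733567
top station []
top tee_centre [array([467., 389.,  58.]), array([539., 409.,  58.])]
top peg_grip [array([517., 289.,  95.])]
scene station [array([486., 263.,  56.])]
scene tee_centre [array([497., 263.,  58.]), array([519., 449.,  58.]), array([443., 428.,  58.])]
scene peg_grip [array([514., 292.,  95.])]
```

The tool holds still at the 60° position. Open, wait, then rise straight up.

```bash
python3 -m crank '[{"dp":[0,0,0],"roll":0,"gripper":200},{"dp":[0,0,0],"roll":0,"gripper":150},{"dp":[0,0,0],"roll":0,"gripper":100},{"dp":[0,0,0],"roll":0,"gripper":80},{"dp":[0,0,0],"roll":0,"gripper":80},{"dp":[0,-20,0],"roll":0,"gripper":80},{"dp":[0,-50,0],"roll":0,"gripper":80},{"dp":[0,-85,0],"roll":0,"gripper":80},{"dp":[0,-120,0],"roll":0,"gripper":80},{"dp":[0,-145,0],"roll":0,"gripper":80}]'; python3 -m crank '[{"dp":[30,0,0],"roll":0,"gripper":80},{"dp":[60,0,0],"roll":0,"gripper":80},{"dp":[90,0,0],"roll":0,"gripper":80},{"dp":[90,0,0],"roll":0,"gripper":80},{"dp":[90,0,0],"roll":0,"gripper":80}]'
python3 - <<'E'
from h import *
np.set_printoptions(precision=1,suppress=True)
ps=[look(n,n+'8') for n in('top','scene','wrist')]
for p in ps:
  for l,z in(('station',56),('tee_centre',58),('peg_grip',95)): print(l,[onz(p,d['centre'],z) for d in models.spot_point(p,l)])
a=cv2.imread('pics/top8.png')[100:260,200:380]; cv2.imwrite('pics/top8c.png',cv2.resize(a,None,fx=3.7,fy=3.7,interpolation=2))
E
```

```text
time_s: 8.78
eef_pos: [456.8, 239.9, 219.1]
ee_rot: [0.145, -0.143, 0.692, -0.692]
force: [0.6, 0.3, 0.6]
grip_width: 0.684
time_s: 9.2
eef_pos: [373.4, 203.6, 216.4]
ee_rot: [0.145, -0.144, 0.692, -0.692]
force: [-0.3, 0.3, 0.9]
grip_width: 0.686
station []
tee_centre [array([541.5, 406.5,  58. ]), array([484. , 266.7,  58. ]), array([467.1, 389.2,  58. ])]
peg_grip [array([519.8, 291.9,  95. ])]
station [array([486.5, 264.2,  56. ])]
tee_centre [array([517.4, 451.4,  58. ]), array([493. , 264.6,  58. ]), array([441.4, 424.9,  58. ])]
peg_grip [array([510.3, 294.7,  95. ])]
station [array([488.2, 260.3,  56. ])]
tee_centre [array([460. , 369.7,  58. ]), array([488.9, 262.6,  58. ])]
peg_grip []
```

View pics/top8c.png

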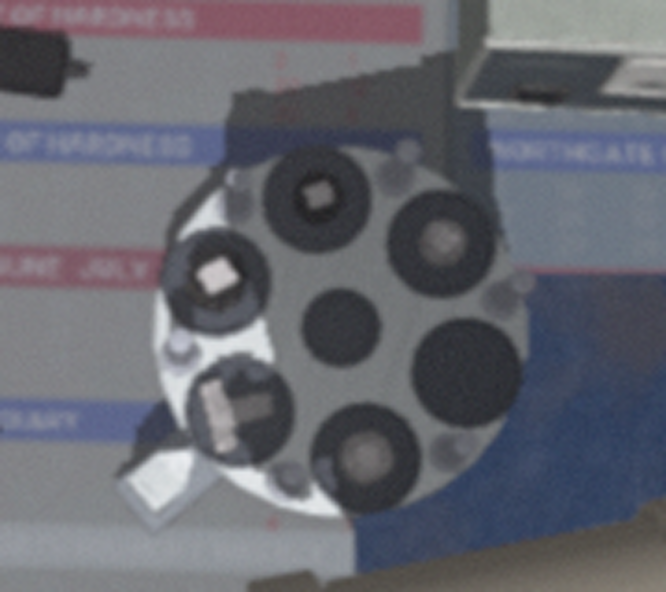

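The T lies in the nest at the pointer, (238,410) in the crop. The pegs are back in the starting pattern, and the gripper is clear.

```bash
python3 -c "
from rig import ctrl
print(ctrl.finish_job())"
```

```text
the job is handed in; nothing more can be done
None
```

The table is turned one place clockwise (about −60°). The T-shaped casting now stands at the pointer, the gripper has let go, and I handed the job in at about 9.4 s of the 50 s. I pinched the peg next to the T's nest, on the side away from the pointer, and led it round the arc. Then I opened, rose straight up and drew back.

**Last checks:**
- **Casting:** the wrist view puts its centre at (489, 263) mm against a station of (488, 260) mm. The top and scene views agree to within about 8 mm, and the limit is 20 mm.
- **Detent:** the pegs stand in the same pattern as at the start, so the table looks seated in its detent. I had no direct reading of the joint angle.
- **Contact:** the force readings are near zero and the gripper is about 90 mm clear. As far as I could see, it never touched the T.

**What failed or disagreed:**
- **First pinch missed:** the fingers shut just above the peg. The pictures show the fingertips about 30 mm higher than the stated 22 mm ahead of the TCP. I went about 26 mm lower and the second pinch held, with the opening stopped at 0.127.
- **Network misses:** the networks also reported the two red castings as `tee_centre`, which I ignored. They missed the station in the last top view.

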